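Lock the brush tank's bayonet lid

ROBOT

A 6-joint arm with a two-finger parallel gripper is mounted at the origin on the work surface. World frame = base frame: x ahead of the robot, y to its left, z up, the work surface at z = 0. Lengths are in m, angles in rad, forces in N, time in s.
With the tool pointing down it reaches from about 0.25 to 0.725 m from the base axis. Payload 4 kg.
Tool frame: the origin (TCP) lies midway between the tips of the shut fingers; the grasp point (between the pads) lies 19 mm behind it; z points along the fingers, y is the line along which they close (so a half turn about z gives the same grasp; the last joint's range is limited). The gripper opens to 85 mm and grips with 20 to 120 N. Pads are 22 mm wide; open, the fingers measure 114 mm over their backs; the gripper's body (76 mm by 85 mm) begins 54 mm behind the grasp point. The pads swing forward as they close: fully open they stand 13 mm farther back than shut.
Start: joints at [1.223, 0.241, 0.005, 1.335, 0, 1.571], TCP at [0.17, 0.47, 0.231] pointing down, gripper open.
Joint ranges: [-2.72, 2.72], [-1.05, 1.87], [-1.09, 1.28], [-1.99, 2.15], [-1.42, 1.44], [-3.14, 3.14]. Speed limits (rad/s): [2.79, 2.79, 3.14, 3.14, 3.14, 3.14].

INTERFACE

Orientations are given as a unit quaternion [x, y, z, w].
In Python, from workcell import bot gives the robot as it stands.
- The arm moves only by the tool move_arm, never from a script. Its argument "motion" is a list of rows, each an object of numbers: "x", "y", "z": the shift along the tool's x, y, z in cm; "yaw": the turn about the tool's z in degrees. A call has 1 to 20 rows; each row is the pose to reach, as a shift and turn from the pose commanded when the call began, along the tool's axes at that moment; what a row does not reach only later rows make up. A row lasts 1/8 s, in which the tool goes at most 62.5 mm and 10.7 degrees, less where a joint would pass 70% of its speed; a pose out of reach is approached as far as the arm can. A call with a gripper value outside its range is refused whole. "gripper" is the opening, from -1 (shut) to 1 (fully open), set as the call begins (left out, the last holds). The fingers move at their own pace and stop on an object; the grip force is fixed at half the most. Time passes only in rows, so rows that repeat a pose let the fingers close. It gives the time, the measured TCP pose, the force, the opening and the grip force at its end, in the units of the state.
- bot.get_obs(): the state, without advancing time (a new reading comes with each control period).
- bot.camera(name): name is "scene" or "top"; returns the picture (480x640x3 uint8, blue, green, red); there is no depth.
- bot.camera_model(name): a dict with "K" (3x3 intrinsics, pixels), "world_from_camera" (4x4, takes a point from camera to world coordinates). Camera axes: x right, y down, z forward; pixel columns grow to the right and rows downward; lengths in m; the calibration is good to about 2 mm. A picture is of the moment at which its call begins. camera_model takes no time and is no camera call.
- bot.job_done(): hands the job in; it is judged then, once.
Trained networks look in the newest picture that a camera, given by its name, has taken for a name from the list of things; names that differ only in an ending like _2 or _b are one class to them, and where a whole thing is asked for, a point or a joint stands for the part that bears it (a point fixed in the world has none). Each returns a list of dicts, best first, with "score" (0 to 1); they miss things now and then, are a little off and sometimes report something else, mostly with a low value. They report only what shows in the picture. A call takes as long as a camera call. They do not tell look-alikes from the thing itself.
- bot.cut_out(camera, name): "mask" (480x640 bool, what is visible of it) and "centre" ([row, column] in pixels, amid what is visible of it).
The state is a dict: "clock": time; "joint_pos": joint angles; "joint_vel": joint speeds; "tau": joint torques, N m; "eef_pos": TCP position; "tool_rot": TCP orientation; "ft_force": force on the tool from outside, world axes, zero at the start; "ft_torque": the same for the moment, N m; "grip_width": finger opening in m; "grasp_force": force on a finger pad.
Only numpy, scipy, OpenCV 4.12 (cv2) and the standard library are available. Lean on these libraries where they do the work, as an engineer would, in place of code of your own. Each camera call takes 0.05 s, during which the arm holds its last target. There are 200 camera calls.

TASK

The wide steel brush-washing tank has its lid only dropped into the collar: push the lid down against its spring and give it a quarter turn clockwise (seen from above), so that its black grip lines up with the tank's two carrying ears and the lid stays locked down. Leave the smaller steel pot with the round knob where it stands.

Things in the scene. Friction and masses are not known exactly. Their poses are not given: they have to be found in the camera images.
- lid_grip (a point): Loose steel lid, disc 108 mm wide, 8 mm thick, 0.2 kg, with an upright black bar grip 76 long, 20 wide, 40 tall; take it from above across the 20 mm. Point: the grip's centre, 20 mm below its top, 20 mm above the disc's upper face. x runs along the grip, y across, z up. Two lugs, 24 mm wide, under the grip's ends reach 63 mm from the centre.
- tank_rim (a point): Fixed steel tank, 150 mm wide, 90 mm high, two wire ears at its sides. Point: centre of the collar's top edge. x points to one of two opposite gaps in the collar, y to an ear, z up. At the start the lugs lie in the gaps (grip along x within 6 degrees), grip's centre 22 mm above this point. Pressed, the lid turns clockwise only, with up to 0.5 N m, to a stop 100 degrees from the gaps.
- seal (a joint): Spring seal under the lid: how far it is pushed down, in m. 0 at the start; about 5 N (lid's weight included) starts it, 8 N takes it to 0.010, where the lugs come free below the lip; it bottoms at 0.014. Push 12 to 14 mm and keep the lid down while turning. Let go after the turn, it rises to about 0.010 and presses the lugs up against the lip, which holds the lid.
- pot_mid (a point): Smaller loose steel pot, 102 mm wide, 113 mm tall over its round black knob, 0.8 kg, not to be moved. Point: on its axis, 55 mm above the table; z up.
Things that resemble listed ones, but are neither listed nor needed, are in the scene too. Leave any pink look-alike of the part that bears tank_rim alone.

How it is judged:
On the way, in this order (a step that is already met when the one before it is completed fails the run):
1. the lid is pushed down, by at least 7.5 mm, while its lugs are still at the gaps (z of lid_grip in the frame of tank_rim below 0.0145 m and horizontal distance between lid_grip and tank_rim below 0.008 m and angle between the x axis of lid_grip and the y axis of tank_rim, either way round above 0.9 rad), for 0.05 s.
2. the lid, still down, is turned to within 20 degrees of the locked place (z of lid_grip in the frame of tank_rim below 0.016 m and angle between the x axis of lid_grip and the y axis of tank_rim, either way round below 0.35 rad), for 0.1 s.
At the end, for the whole second after the job is handed in: The lid is level and at rest in the tank's collar, held down under the lip (grip's centre less than 16 mm above the collar's top edge and within 8 mm of its axis), its grip within 20 degrees of the line through the two ears; the smaller pot is within 30 mm of where it stood (all of step 2 and horizontal distance between lid_grip and tank_rim below 0.008 m and angle between lid_grip's own z axis and vertical below 0.12 rad and linear speed of lid below 0.02 m/s and distance of pot_mid from where it was at the start of the episode below 0.03 m); the robot touches nothing.
It fails at once if the smaller pot with the knob is pushed more than 30 mm or tipped over (distance of pot_mid from where it was at the start of the episode above 0.03 m or angle between pot_mid's own z axis and vertical above 0.5 rad).
It also fails if it takes over 32 s, if anything falls off the work surface, if the arm or the gripper's body presses on something with over 40 N, if the wrist force passes 120 N, or if a joint passes its speed limit or range.

## Working session

There is one attempt and no reset: what is moved stays moved. The work goes in short steps, Python scripts to look and compute and a tool call to move; the robot and the scene stay as the last step left them, time stands still between calls to the robot, and variables do not carry over. Pictures are saved under pics/ and viewed, at most 10 in all, crops included, and the job is handed in when it is done.

Besides the shell and the picture viewer there is one more tool, called after "Request:" by a JSON object that holds its "name" and its "arguments". move_arm: Moves the arm, as the interface text tells. Its arguments: {"type":"object","properties":{"motion":{"type":"array"},"gripper":{"type":"number"}},"required":["motion"]}

```bash
mkdir -p pics; python3 - <<'E'
from workcell import bot
import cv2,numpy as np
for c in("top","scene"):
    cv2.imwrite(f"pics/{c}0.png",bot.camera(c))
    m=bot.camera_model(c);print(c,np.round(m["K"],1).tolist(),np.round(m["world_from_camera"],3).tolist())
    for n in("lid_grip","tank_rim","pot_mid"):
        for d in bot.cut_out(c,n):print(n,d["score"],d["centre"],d["mask"].sum())
o=bot.get_obs();print(o["clock"],o["eef_pos"],o["tool_rot"],o["ft_force"])
E
```

```text
top [[479.5, 0.0, 328.6], [0.0, 479.5, 236.9], [0.0, 0.0, 1.0]] [[-0.028, -0.981, 0.191, 0.366], [-0.999, 0.023, -0.028, -0.076], [0.023, -0.192, -0.981, 1.033], [0.0, 0.0, 0.0, 1.0]]
lid_grip 0.74 [235.7, 338.4] 2319
tank_rim 0.74 [230.3, 463.2] 5238
pot_mid 0.96 [233.5, 172.5] 2450
scene [[513.5, 0.0, 322.0], [0.0, 513.5, 240.6], [0.0, 0.0, 1.0]] [[0.263, 0.689, -0.675, 1.173], [0.965, -0.179, 0.193, -0.252], [0.012, -0.702, -0.712, 0.74], [0.0, 0.0, 0.0, 1.0]]
lid_grip 0.56 [242.2, 292.0] 2534
tank_rim 0.83 [293.0, 144.0] 8291
tank_rim 0.55 [268.8, 293.3] 4520
pot_mid 0.92 [236.0, 473.7] 3088
0.4 [0.17037603 0.46997817 0.23117143] [ 1.73022546e-01  9.84917851e-01 -1.55709005e-04 -2.31402295e-05] [-0.08574778  0.29568053  0.2329237 ]
```

View pics/top0.png

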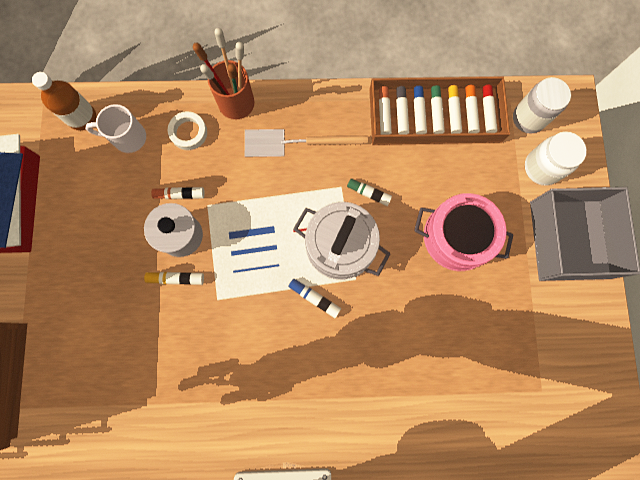

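View pics/scene0.png

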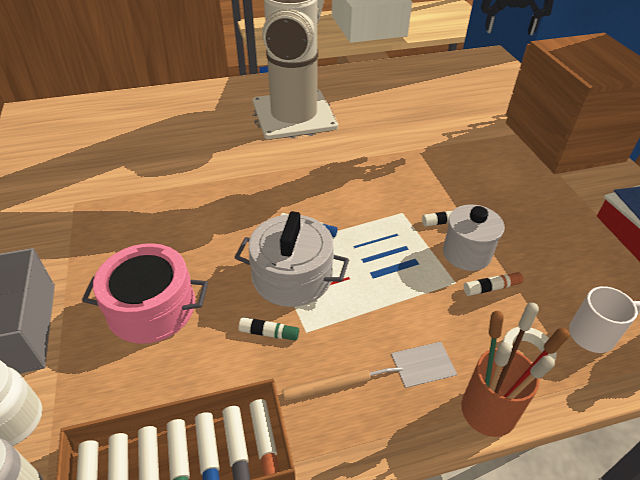

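The top view shows three candidates. The steel tank with the black bar grip is at (340,238), the pink open look-alike at (468,230), and the small knobbed pot at (172,230). The steel tank fits: it is wide, has ears and carries the bar-grip lid. I'll confirm with an enlarged crop and fit the grip box to both views.

```bash
cat >fit.py <<'E'
import cv2,numpy as np
from scipy.optimize import minimize
from workcell import bot
def proj(c,P):
    m=bot.camera_model(c);T=np.linalg.inv(m["world_from_camera"])
    q=(T[:3,:3]@np.asarray(P).T).T+T[:3,3];q=q@np.asarray(m["K"]).T
    return q[:,:2]/q[:,2:]
def box(p):
    x,y,z,a=p;c,s=np.cos(a),np.sin(a)
    return np.array([[x+c*u-s*v,y+s*u+c*v,z+w] for u in(-.038,.038) for v in(-.01,.01) for w in(-.02,.02)])
S=8
def sil(c,P,off):
    h=cv2.convexHull(((proj(c,P)-off)*S).astype(np.float32)).astype(np.int32)
    im=np.zeros((100*S,100*S),np.uint8);cv2.fillConvexPoly(im,h,1);return im>0
def dark(img,off):
    g=img[off[1]:off[1]+100,off[0]:off[0]+100].max(2)
    return cv2.resize(g,None,fx=S,fy=S,interpolation=cv2.INTER_LINEAR)<60
def fit(imgs,p0):
    offs={}; ms={}
    for c,i in imgs.items():
        offs[c]=np.round(proj(c,[p0[:3]])[0]).astype(int)-50
        m=dark(i,offs[c]).astype(np.uint8)
        n,l,st,ce=cv2.connectedComponentsWithStats(m)
        k=1+np.argmax([st[j,4]/(1+.02*np.hypot(*(ce[j]-50*S))) for j in range(1,n)])
        ms[c]=l==k
    def cost(q):
        p=np.array(q)*[.01,.01,.01,.2]+p0;t=0
        for c in ms:
            s=sil(c,box(p),offs[c]);t+=1-(s&ms[c]).sum()/(s|ms[c]).sum()
        return t
    best=min((minimize(cost,[0,0,0,d],method="Nelder-Mead",options=dict(initial_simplex=np.array([[0,0,0,d]]+[[.8*(i==j)+d*(j==3) for j in range(4)] for i in range(4)]))) for d in(-1.5,0,1.5)),key=lambda r:r.fun)
    return best.x*[.01,.01,.01,.2]+p0,best.fun
E
python3 - <<'E'
from fit import *
im={c:cv2.imread(f"pics/{c}0.png") for c in("top","scene")}
m=bot.camera_model("top");W=np.array(m["world_from_camera"])
d=W[:3,:3]@np.linalg.inv(m["K"])@[342,234,1];p=W[:3,3]+d*(.112-W[2,3])/d[2]
e=np.array([[301,221],[384,262]])
for t in e:
    dd=W[:3,:3]@np.linalg.inv(m["K"])@[*t,1];print("ear",W[:3,3]+dd*(.065-W[2,3])/dd[2])
print(p)
r,f=fit(im,np.array([*p,-.5+np.pi/2*0+ -.0]));print(r,f,np.degrees(r[3]))
v=im["top"][190:290,280:400];v=cv2.resize(v,None,fx=4,fy=4,interpolation=cv2.INTER_CUBIC)
cv2.polylines(v,[cv2.convexHull(((proj("top",box(r))-[280,190])*4).astype(np.int32))],1,(0,255,0))
s=im["scene"][190:310,220:360];s=cv2.resize(s,(467,400),interpolation=cv2.INTER_CUBIC)
k=400/120
cv2.polylines(s,[cv2.convexHull(((proj("scene",box(r))-[220,190])*k).astype(np.int32))],1,(0,255,0))
cv2.imwrite("pics/crop1.png",cv2.resize(np.hstack([v,s]),(790,333)))
E
```

```text
ear [ 0.5896436  -0.04724703  0.065     ]
ear [ 0.49983985 -0.21510202  0.065     ]
[ 0.55079184 -0.12851305  0.112     ]
[ 0.54626313 -0.13043464  0.10848544 -0.40947152] 0.4150977107782424 -23.46098983440033
```

View pics/crop1.png

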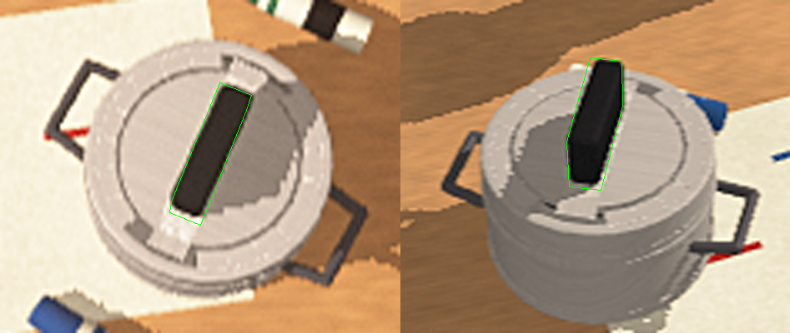

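The crop confirms the steel tank with the bar grip. In the left half the grip runs through about (210,150) and the ears sit at (85,105) and (340,235). The box fit gives the grip centre at (0.546, -0.130) with yaw -23.5°. The ear line is at 61.8°, so the lid needs about 95° clockwise.

Request:
{"name": "move_arm", "arguments": {"motion": [{"x":-55.8,"y":-43.6,"z":3,"yaw":3.5},{"x":-55.8,"y":-43.6,"z":3,"yaw":3.5},{"x":-55.8,"y":-43.6,"z":3,"yaw":3.5},{"x":-55.8,"y":-43.6,"z":3,"yaw":3.5},{"x":-55.8,"y":-43.6,"z":3,"yaw":3.5},{"x":-55.8,"y":-43.6,"z":3,"yaw":3.5},{"x":-55.8,"y":-43.6,"z":3,"yaw":3.5},{"x":-55.8,"y":-43.6,"z":3,"yaw":3.5},{"x":-55.8,"y":-43.6,"z":3,"yaw":3.5},{"x":-55.8,"y":-43.6,"z":3,"yaw":3.5},{"x":-55.8,"y":-43.6,"z":3,"yaw":3.5},{"x":-55.8,"y":-43.6,"z":3,"yaw":3.5},{"x":-55.8,"y":-43.6,"z":3,"yaw":3.5},{"x":-55.8,"y":-43.6,"z":3,"yaw":3.5},{"x":-55.8,"y":-43.6,"z":3,"yaw":3.5},{"x":-55.8,"y":-43.6,"z":3,"yaw":3.5},{"x":-55.8,"y":-43.6,"z":3,"yaw":3.5},{"x":-55.8,"y":-43.6,"z":3,"yaw":3.5}], "gripper": 0.2}}

```text
clock: 2.65
eef_pos: [0.5464, -0.1298, 0.2015]
tool_rot: [0.203, 0.979, -0.0, 0.0]
ft_force: [-0.4, -0.9, 0.6]
grip_width: 0.0512
grasp_force: 0.0
```

Request:
{"name": "move_arm", "arguments": {"motion": [{"z":5},{"z":5},{"z":5}]}}

```text
invalid input at $.motion[0]: expected keys x, y, z, yaw
```

```bash
python3 - <<'E'
from fit import *
a=cv2.resize(bot.camera("scene")[130:330,200:400],(400,400));b=cv2.resize(bot.camera("top")[160:310,260:410],(400,400))
cv2.imwrite("pics/hover.png",np.hstack([a,b]))
E
```

```text
(no output)
```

View pics/hover.png

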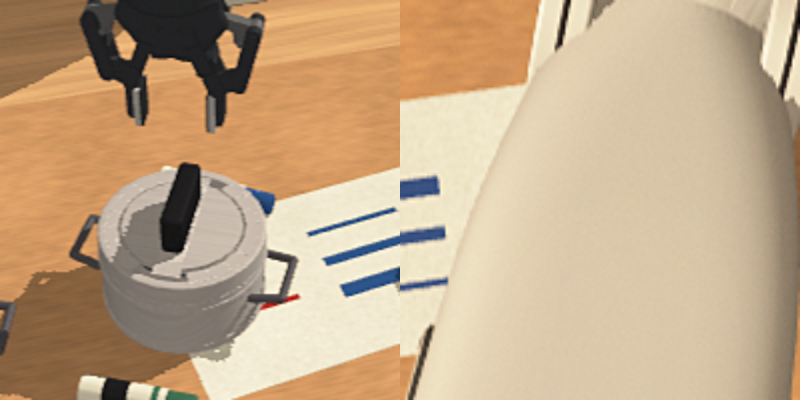

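The left half shows the open fingers at (138,110) and (212,115), straddling the line of the grip at (182,205). The right half (top view) is blocked by the arm. I'll descend.

Request:
{"name": "move_arm", "arguments": {"motion": [{"x":0,"y":0,"z":5,"yaw":0},{"x":0,"y":0,"z":8,"yaw":0},{"x":0,"y":0,"z":10,"yaw":0},{"x":0,"y":0,"z":10.2,"yaw":0},{"x":0,"y":0,"z":10.2,"yaw":0}]}}

```text
clock: 3.38
eef_pos: [0.5469, -0.1302, 0.1]
tool_rot: [0.203, 0.979, -0.0, 0.0]
ft_force: [-0.1, -0.4, 0.3]
grip_width: 0.0511
grasp_force: 0.0
```

Request:
{"name": "move_arm", "arguments": {"motion": [{"x":0,"y":0,"z":0,"yaw":0},{"x":0,"y":0,"z":0,"yaw":0},{"x":0,"y":0,"z":0,"yaw":0},{"x":0,"y":0,"z":0,"yaw":0}], "gripper": -1}}

```text
clock: 3.88
eef_pos: [0.5473, -0.1301, 0.1]
tool_rot: [0.203, 0.979, 0.0, 0.001]
ft_force: [1.5, 0.5, 2.2]
grip_width: 0.019
grasp_force: 62.0
```

Request:
{"name": "move_arm", "arguments": {"motion": [{"x":0,"y":0,"z":0.5,"yaw":0},{"x":0,"y":0,"z":1.0,"yaw":0},{"x":0,"y":0,"z":1.3,"yaw":0},{"x":0,"y":0,"z":1.3,"yaw":0},{"x":0,"y":0,"z":1.3,"yaw":0}]}}

```text
clock: 4.5
eef_pos: [0.5473, -0.1301, 0.0868]
tool_rot: [0.203, 0.979, 0.0, 0.001]
ft_force: [1.1, 1.2, 6.9]
grip_width: 0.0193
grasp_force: 62.9
```

Request:
{"name": "move_arm", "arguments": {"motion": [{"x":0,"y":0,"z":0,"yaw":8},{"x":0,"y":0,"z":0,"yaw":16},{"x":0,"y":0,"z":0,"yaw":24},{"x":0,"y":0,"z":0,"yaw":32}]}}

```text
clock: 5.0
eef_pos: [0.5469, -0.1302, 0.0868]
tool_rot: [0.467, 0.884, 0.0, 0.001]
ft_force: [0.5, 0.3, 6.0]
grip_width: 0.0191
grasp_force: 62.5
```

Request:
{"name": "move_arm", "arguments": {"motion": [{"x":0,"y":0,"z":0,"yaw":8},{"x":0,"y":0,"z":0,"yaw":16},{"x":0,"y":0,"z":0,"yaw":24},{"x":0,"y":0,"z":0,"yaw":32},{"x":0,"y":0,"z":0,"yaw":40},{"x":0,"y":0,"z":0,"yaw":48},{"x":0,"y":0,"z":0,"yaw":56},{"x":0,"y":0,"z":0,"yaw":63},{"x":0,"y":0,"z":0,"yaw":63},{"x":0,"y":0,"z":0,"yaw":63},{"x":0,"y":0,"z":0,"yaw":63}]}}

```text
clock: 6.38
eef_pos: [0.5492, -0.1306, 0.0876]
tool_rot: [0.859, 0.512, 0.002, 0.002]
ft_force: [5.3, -0.3, 6.1]
grip_width: 0.0194
grasp_force: 62.7
```

Request:
{"name": "move_arm", "arguments": {"motion": [{"x":0,"y":0,"z":-0.3,"yaw":0},{"x":0,"y":0,"z":-0.3,"yaw":0},{"x":0,"y":0,"z":-0.3,"yaw":0},{"x":0,"y":0,"z":-0.3,"yaw":0}], "gripper": -0.1}}

```text
clock: 6.88
eef_pos: [0.5458, -0.1299, 0.0887]
tool_rot: [0.859, 0.512, -0.001, -0.0]
ft_force: [-0.0, -0.2, 0.5]
grip_width: 0.0385
grasp_force: 0.0
```

Request:
{"name": "move_arm", "arguments": {"motion": [{"x":0,"y":0,"z":-2,"yaw":0},{"x":0,"y":0,"z":-5,"yaw":0},{"x":0,"y":0,"z":-10,"yaw":0},{"x":0,"y":0,"z":-14,"yaw":0},{"x":-15,"y":-15,"z":-15,"yaw":0},{"x":-15,"y":-15,"z":-15,"yaw":0},{"x":-15,"y":-15,"z":-15,"yaw":0},{"x":-15,"y":-15,"z":-15,"yaw":0},{"x":-15,"y":-15,"z":-15,"yaw":0}]}}

```text
clock: 8.0
eef_pos: [0.3417, -0.1908, 0.2397]
tool_rot: [0.86, 0.511, 0.0, 0.0]
ft_force: [-0.1, -1.1, 0.3]
grip_width: 0.0383
grasp_force: 0.0
```

```bash
python3 - <<'E'
from fit import *
im={c:bot.camera(c) for c in("scene","top")}
cv2.imwrite("pics/end.png",np.hstack([cv2.resize(im["scene"][160:340,200:380],(400,400)),cv2.resize(im["top"][160:310,260:410],(400,400))]))
r,f=fit(im,np.array([.547,-.13,.1,1.08]));print(r,f,np.degrees(r[3]))
E
```

```text
[ 0.54649174 -0.13232287  0.09915784  1.04861521] 0.3472544559822418 60.0812256454394
```

View pics/end.png

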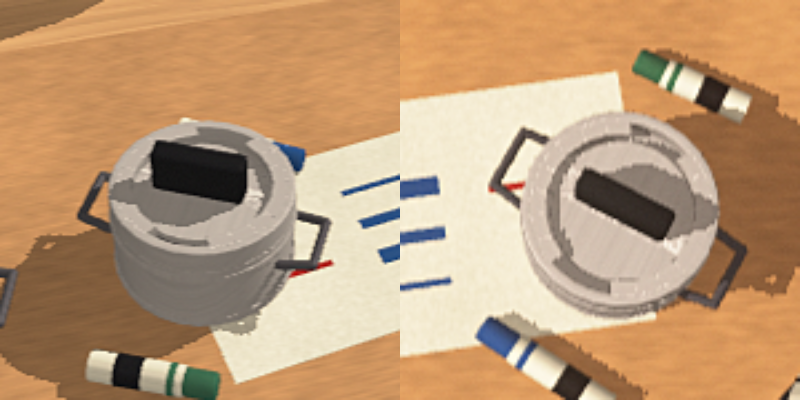

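The grip at (625,205) in the right half now lines up with the ears at (520,165) and (725,275). The lid sits about 9 mm lower than at the start, with its lugs under the lip.

```bash
python3 -c "
from workcell import bot
print(bot.job_done())"
```

```text
the job is handed in; nothing more can be done
None
```

I pushed the tank lid down, turned it about 95° clockwise and handed the job in: the last pictures show it held about 9 mm below its start with the grip on the ear line; the small pot wasn't touched, and no verdict came back.

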